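Ease the glue press by one notch

TASK

The bench ratchet press is squeezing the freshly glued blocks too hard. With a fingertip, tip the red-balled finger lever over to the left (seen from the spoked wheel's side) so that the pawl lifts clear of the ratchet wheel and stays up, push a spoke so that the wheel turns backward by one notch only (its top going to the left, ram rising), then tip the lever back to the right so that the pawl drops fully home in that next notch and the spring foot still holds the blocks lightly. Push gently and pinch or grip nothing, and leave the blocks and the things lying round the press where they are.

Things in the scene. Friction and masses are not known exactly. Their poses are not given: they have to be found in the camera images.
- press: Green iron ratchet press, fixed, base 130 x 190 mm. Origin on the bench under the axle; z up, -x its front (spoked wheel, turned roughly to the robot), +y the left seen from the front. Mm in this frame: head block x -25 to 25, y -53 to 106, top z 180; column y 64 to 106; ram rises above the head at x 0, y -22 to z 217. Nothing is higher than the spoke knobs (z 234) and the lever ball (z 270).
- wheel_turn (a joint): Ratchet wheel with spokes and ram, rad. 0: tooth against the seated pawl; it starts up to 0.05 below 0 (free play). Grows backward: counter-clockwise seen from the front, top going to press +y, ram rising 12 mm per rad. 12 teeth: one notch is 0.524. Pawl down: backward is blocked, forward clicks. Pawl up: 2 to 4 N at a knob turns it and a drag brake of 0.3 N m holds it wherever it is left.
- pawl_swing (a joint): Swing of the pawl and its finger lever, rad. About 0: nose home at the foot of a tooth; up to 0.16 when riding on a tooth's back or crest; above 0.3 well clear. A tumbling weight without spring: past about 0.6 it falls over by itself to its stop at 0.87 and stays; pushed back below about 0.55 it falls onto the wheel by its weight. It takes 1 to 3 N to move.
- pawl_pivot (a point): Pawl pivot, axis along press x, at y 60, z 200 mm of the press, in the plane of the finger lever (x -17). The pawl's nose arm reaches right from it to the top of the ratchet wheel (88 mm diameter, x -51 to -39), in front of the lever.
- lever_ball (a point): Centre of the red ball (20 mm diameter) on the finger lever: it swings in the plane x -17 mm of the press, 60 mm from the pivot; rod 8 mm thick. Pawl down: the lever leans right, ball at y 35, z 254. Pawl up at its stop: it leans left, ball at y 85, z 254. Top of the swing: z 260.
- axle (a point): Point on the wheel's axis in the plane of the spokes (x -87, y 0, z 150 mm of the press).
- spoke_knob (a point): Centre of the black ball knob (19 mm diameter) of the spoke nearest to upright, 74 mm from the axis. Wheel at 0: this spoke leans 20 degrees to the right (press -y) of upright; one notch back: 10 degrees to the left. Four such spokes, rods 9 mm thick, stand 90 degrees apart.
- wheel: The steel ratchet wheel and its spoked hub with four black knobs, one piece; origin on the axle line, z 150 mm of the press.
- pawl: The pawl with its finger lever and red ball, one piece; origin on the pivot line, y 60, z 200 mm of the press. If the wheel is pushed past the notch (beyond about 0.55) the nose lands on the next tooth instead of dropping home; slightly short of the notch it still drops in.
- foot: Round steel spring foot under the ram, 38 mm in diameter, that presses on the oak block: with about 11 N at the start, about 6 N one notch back; near 0.83 rad back it leaves the wood.
- oak_block: Loose brown oak block, 42 x 85 x 30 mm, upper one of the glued pair under the foot. Origin: centre of its underside.
- pine_block: Loose pale pine block, 50 x 110 x 22 mm, lower one of the pair, on the press's steel plate. Origin: centre of its underside.
- glue_brush: Blue glue brush, 188 mm long, 17 mm high, lying loose in front of the press. Leave alone.
- tape_measure: Yellow tape measure, 38 x 80 x 61 mm, standing loose right of the press. Leave alone.
- flat_pencil: Red flat pencil, 170 mm long, 8 mm high, lying loose left of the press. Leave alone.
- pliers_blue: Pliers with blue handles, 150 mm long, 14 mm high, lying loose behind the press. Leave alone.
There are look-alikes about, which are no part of the job. What is shaped like the oak_block but orange or pink is not meant.

How it is judged:
By the outcome, as a careful person would: the job done as asked, in the order asked, and still so for the second after the job is handed in, with the robot touching nothing.
It also fails if it takes over 51 s, if anything falls off the work surface, if the arm or the gripper's body presses on something with over 40 N, if the wrist force passes 120 N, or if a joint passes its speed limit or range.

ROBOT

A 7-joint arm with a two-finger parallel gripper is mounted at the origin on a cart in front of the work surface, level with it; the furniture and walls round the work are solid. World frame = base frame: x ahead of the robot, y to its left, z up, the work surface at z = 0. Lengths are in mm, angles in rad, forces in N, time in s.
With the tool pointing down it reaches from about 425 to 925 mm from the base axis. Payload 6.8 kg.
Tool frame: the origin (TCP) lies at the very end of the fingers, on their centre line; the grasp point (between the pads) lies arm.hold_point_z behind it (arm.hold_point_z is the distance from the TCP to the grasp point, in mm); z points along the fingers, y is the line along which they close (so a half turn about z gives the same grasp; the last joint's range is limited). The gripper opens to 85 mm and grips with 20 to 120 N. Pads are 22 mm wide; open, the fingers measure 114 mm over their backs; the gripper's body (76 mm by 85 mm) begins 54 mm behind the grasp point. The pads swing forward as they close: fully open they stand 13 mm farther back than shut.
Start: joints at [1.014, 0.477, 0.022, 1.555, -0.011, 1.109, -0.083], TCP at [292.883, -608.167, 231.308] pointing down, gripper open.
Joint ranges: [-2.96, 2.96], [-0.34, 2.1], [-1.41, 1.46], [0.24, 2.44], [-1.37, 4.51], [0.17, 1.92], [-2.96, 2.96]. Speed limits (rad/s): [2.39, 2.39, 3.14, 3.14, 3.14, 3.14, 3.14].

INTERFACE

Orientations are given as a unit quaternion [x, y, z, w].
In Python, from rig import readout, viewer, close_job, models, arm gives the robot as it stands.
- The arm moves only by the tool carry_out, never from a script. Its argument "deltas" is a list of rows, each a list of 3 entries, a list of its own where there are three numbers: the finger opening in cm, from 0 to 8.54, then the shift along the world's x, y, z in cm, then the turn, a rotation vector about the world's x, y, z in rad. A call has 1 to 10 rows; each row is the pose to reach, as a shift and turn from the pose commanded when the call began; what a row does not reach only later rows make up. A row lasts 1/10 s, in which the tool goes at most 50 mm and 8.59 degrees, less where a joint would pass 70% of its speed; a pose out of reach is approached as far as the arm can. A call with a gripper value outside its range is refused whole. The fingers move at their own pace and stop on an object; "newtons" is the grip in N (left out, the last holds). Time passes only in rows, so rows that repeat a pose let the fingers close. It gives the time, the measured TCP pose, the force, the opening and the grip force at its end, in the units of the state.
- readout.state(): the state, without advancing time (a new reading comes with each control period).
- viewer.read_camera(name): name is "side" or "top"; returns the picture (480x640x3 uint8, blue, green, red); there is no depth.
- viewer.get_calibration(name): a dict with "camera_matrix" (3x3 intrinsics, pixels), "rvec" (rotation vector, rad) and "tvec" (3), from world to camera coordinates, as OpenCV has them. Camera axes: x right, y down, z forward; pixel columns grow to the right and rows downward; lengths in mm; the calibration is good to about 2 mm. A picture is of the moment at which its call begins. get_calibration takes no time and is no camera call.
- close_job(): hands the job in; it is judged then, once.
Trained networks look in the newest picture that a camera, given by its name, has taken for a name from the list of things; names that differ only in an ending like _2 or _b are one class to them, and where a whole thing is asked for, a point or a joint stands for the part that bears it (a point fixed in the world has none). Each returns a list of dicts, best first, with "score" (0 to 1); they miss things now and then, are a little off and sometimes report something else, mostly with a low value. They report only what shows in the picture. A call takes as long as a camera call. They do not tell look-alikes from the thing itself.
- models.search_frame(target, camera): "centre" ([x, y, z] in mm, in world coordinates, good to about 4 mm: the middle of the surface that is visible of it).
- models.spot_point(target, camera): "centre" ([x, y, z] in mm, in world coordinates, good to about 4 mm: a listed point, or the origin of a listed thing).
The state is a dict: "time_s": time; "qpos": joint angles; "dq": joint speeds; "effort": joint torques, N m; "tool_pos": TCP position; "orientation": TCP orientation; "wrist_force": force on the tool from outside, world axes, zero at the start; "moment": the same for the moment, N m; "finger_gap": finger opening in mm; "gripper_force": force on a finger pad.
Only numpy, scipy, OpenCV 4.12 (cv2) and the standard library are available. Lean on these libraries where they do the work, as an engineer would, in place of code of your own. Each camera call takes 0.05 s, during which the arm holds its last target. There are 200 camera calls.

## Working session

There is one attempt and no reset: what is moved stays moved. The work goes in short steps, Python scripts to look and compute and a tool call to move; the robot and the scene stay as the last step left them, time stands still between calls to the robot, and variables do not carry over. Pictures are saved under pics/ and viewed, at most 10 in all, crops included, and the job is handed in when it is done.

Besides the shell and the picture viewer there is one more tool, called after "Emit:" as name(argument=value, ...) on one line, values as JSON. carry_out: Moves the arm, as the interface text tells. Its arguments: {"type":"object","properties":{"deltas":{"type":"array"},"newtons":{"type":"number"}},"required":["deltas"]}

```bash
mkdir -p pics; ls; cat > h.py <<'E'
import numpy as np, cv2
from rig import readout, viewer, close_job, models, arm
def snap(cam,fn,box=None,scale=1):
    im=viewer.read_camera(cam)
    if box: im=im[box[1]:box[3],box[0]:box[2]]
    if scale!=1: im=cv2.resize(im,None,fx=scale,fy=scale,interpolation=cv2.INTER_CUBIC)
    cv2.imwrite('pics/'+fn,im)
def proj(cam,P):
    c=viewer.get_calibration(cam)
    return cv2.projectPoints(np.array(P,float).reshape(-1,1,3),np.array(c['rvec'],float),np.array(c['tvec'],float),np.array(c['camera_matrix'],float),None)[0].reshape(-1,2)
E
python3 - <<'E'
from h import *
s=readout.state();print({k:np.round(v,3) for k,v in s.items()});print(arm, [a for a in dir(arm) if a[0]!='_'])
ims=[]
for c in('side','top'):
    snap(c,c+'0.png')
    for n in ('press','axle','pawl_pivot','lever_ball','spoke_knob','wheel','oak_block','tape_measure'):
        r=models.spot_point(n,c);print(c,n,[(np.round(d['centre']),round(d['score'],2),np.round(proj(c,d['centre'])[0])) for d in r[:3]])
E
```

```text
pics
{'time_s': np.float64(0.0), 'qpos': array([ 1.014,  0.478,  0.022,  1.556, -0.012,  1.109, -0.083]), 'dq': array([ 0.001,  0.   , -0.001, -0.   , -0.002,  0.001, -0.001]), 'effort': array([-0.0000e+00, -5.9644e+01,  1.6080e+00, -2.8120e+01,  1.2000e-02,
        9.0000e-03,  0.0000e+00]), 'tool_pos': array([ 292.607, -607.601,  230.318]), 'orientation': array([ 0.975,  0.223, -0.   , -0.001]), 'wrist_force': array([-0.095, -1.149, -0.246]), 'moment': array([-0.026, -0.026,  0.005]), 'gripper_force': np.float64(0.0), 'finger_gap': np.float64(85.236)}
<Robot object at 0x7f7681c8c050> ['Unreachable', 'hold_point_z']
side press [(array([557., 296.,   3.]), 0.64, array([335., 288.]))]
side axle [(array([472., 319., 151.]), 0.96, array([297., 246.]))]
side pawl_pivot [(array([556., 359., 199.]), 0.79, array([326., 211.]))]
side lever_ball [(array([549., 333., 254.]), 0.78, array([327., 200.])), (array([561., 298.,   1.]), 0.24, array([336., 287.]))]
side spoke_knob [(array([472., 291., 220.]), 0.56, array([300., 231.]))]
side wheel []
side oak_block [(array([552., 276.,  46.]), 0.
[... 242 characters left out ...]
   4.]), 0.93, array([324., 238.]))]
top axle [(array([558., 299.,   0.]), 0.69, array([324., 238.])), (array([475., 318., 150.]), 0.61, array([316., 267.])), (array([604., 482.,   1.]), 0.52, array([247., 220.]))]
top pawl_pivot [(array([556., 364., 201.]), 0.98, array([294., 225.]))]
top lever_ball [(array([554., 332., 252.]), 0.89, array([309., 222.]))]
top spoke_knob [(array([466., 295., 221.]), 0.63, array([329., 268.]))]
top wheel []
top oak_block [(array([735., 375.,  -1.]), 0.77, array([291., 167.])), (array([304., 540.,   0.]), 0.71, array([222., 348.])), (array([317., 213.,  -2.]), 0.67, array([362., 340.]))]
top tape_measure [(array([512., 154.,   1.]), 0.97, array([385., 256.]))]
```

View pics/side0.png

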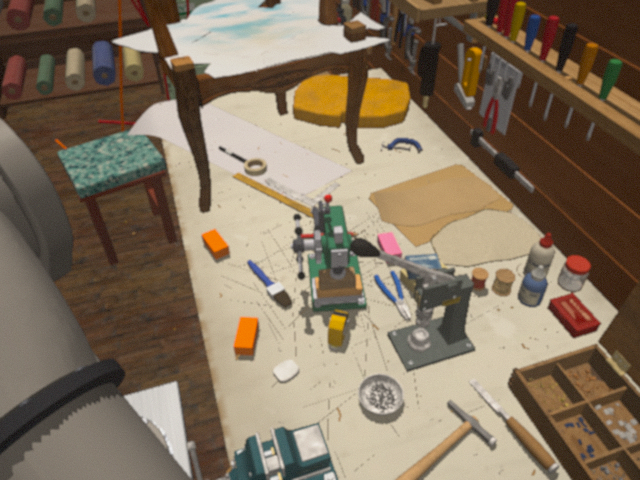

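View pics/top0.png

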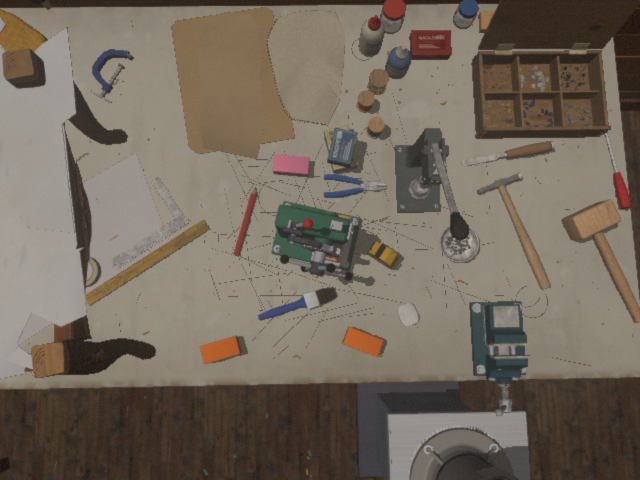

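The side picture shows the green press at about (335,260), with its red ball at (327,200) and the spoked wheel at (300,245). In the top picture the red ball is at (309,222). The grey lever press and the orange and pink blocks are look-alikes. Next I'll refine the press pose by averaging more readings.

```bash
cat >> h.py <<'E'
L={'press':(0,0,0),'axle':(-87,0,150),'pawl_pivot':(-17,60,200),'lever_ball':(-17,35,254),'spoke_knob':(-87,-25.3,219.5)}
def gather(names,n,cams=('side','top')):
    out={k:[] for k in names}
    for i in range(n):
        for c in cams:
            for k in names:
                for d in models.spot_point(k,c)[:3]:
                    out[k].append((c,d['score'],np.array(d['centre'])))
            if i<n-1: viewer.read_camera(c)
    return out
E
python3 - <<'E'
from h import *
from scipy.optimize import least_squares
print(arm.hold_point_z)
for c in('side','top'): viewer.read_camera(c)
g=gather(list(L),4)
A=[];B=[]
for k,v in g.items():
    w=[p for c,s,p in v if abs(p[2]-L[k][2])<20]
    print(k,[(c[0],np.round(p).astype(int).tolist()) for c,s,p in v])
    if len(w):
        m=np.median(w,axis=0)
        for p in w:
            if np.linalg.norm(p-m)<15: A.append(L[k]);B.append(p)
A=np.array(A,float);B=np.array(B)
f=lambda q:((np.c_[np.cos(q[0])*A[:,0]-np.sin(q[0])*A[:,1],np.sin(q[0])*A[:,0]+np.cos(q[0])*A[:,1]]+q[1:])-B[:,:2]).ravel()
r=least_squares(f,[-.2,558,298],loss='soft_l1',f_scale=4);print(r.x,np.abs(r.fun).mean(),(B-A)[:,2].mean())
y,ox,oy=r.x
np.save('pose.npy',r.x)
W=lambda P:(np.cos(y)*P[0]-np.sin(y)*P[1]+ox,np.sin(y)*P[0]+np.cos(y)*P[1]+oy,P[2])
for k in L: print(k,np.round(W(L[k]),1),[np.round(proj(c,W(L[k]))[0],1).tolist() for c in('side','top')])
snap('side','s1.png',(270,180,390,320),4)
snap('top','t1.png',(260,190,400,290),5)
print({k:np.round(v,2).tolist() for k,v in readout.state().items() if k in('wrist_force','time_s')})
E
```

```text
18.700000000000003
press [('s', [558, 298, 0]), ('t', [558, 297, 4]), ('s', [559, 300, 1]), ('t', [557, 298, 4]), ('t', [574, 355, 203]), ('s', [559, 302, 2]), ('t', [558, 298, 7]), ('s', [563, 299, 1])]
axle [('s', [475, 317, 151]), ('s', [552, 280, 47]), ('t', [477, 322, 151]), ('s', [472, 315, 153]), ('t', [478, 319, 150]), ('s', [474, 318, 151]), ('t', [478, 318, 150]), ('s', [476, 319, 150]), ('t', [474, 319, 152]), ('t', [559, 296, 2])]
pawl_pivot [('s', [557, 359, 199]), ('t', [556, 365, 200]), ('s', [556, 356, 194]), ('t', [556, 364, 198]), ('s', [555, 358, 198]), ('t', [559, 367, 199]), ('s', [556, 356, 199]), ('t', [552, 366, 201])]
lever_ball [('s', [550, 332, 254]), ('s', [511, 156, -6]), ('t', [556, 332, 254]), ('s', [680, 225, 3]), ('s', [551, 333, 252]), ('t', [554, 333, 252]), ('s', [551, 331, 253]), ('s', [574, 356, 199]), ('t', [552, 332, 256]), ('s', [551, 335, 251]), ('t', [554, 334, 254])]
spoke_knob [('s', [557, 360, 200]), ('t', [467, 295, 219]), ('s', [471, 289, 217]), ('t', [468, 296, 222]), ('t', [684, 225, -1]), ('s', [469, 291, 218]), ('s', [513, 157, -2]), ('t', [465, 294, 221]), ('s', [471, 290, 218]), ('t', [551, 278, 40]), ('t', [469, 295, 224])]
[-2.39146711e-01  5.59334142e+02  2.97186895e+02] 2.0362742350445107 0.26315789473684265
press [559.3 297.2   0. ] [[335.6, 288.1], [324.3, 237.6]]
axle [474.8 317.8 150. ] [[298.3, 246.2], [316.8, 267.4]]
pawl_pivot [557.  359.5 200. ] [[326.3, 210.8], [295.9, 225.1]]
lever_ball [551.1 335.2 254. ] [[327.3, 199.0], [307.7, 223.3]]
spoke_knob [468.8 293.2 219.5] [[297.7, 230.6], [329.7, 267.1]]
{'time_s': 3.4, 'wrist_force': [0.21, -0.68, -0.27]}
```

View pics/s1.png

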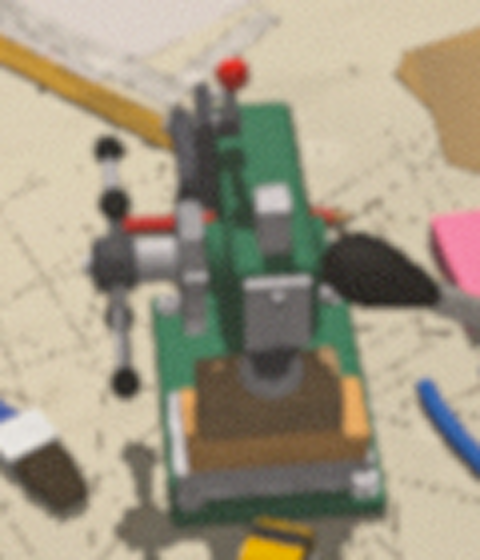

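View pics/t1.png

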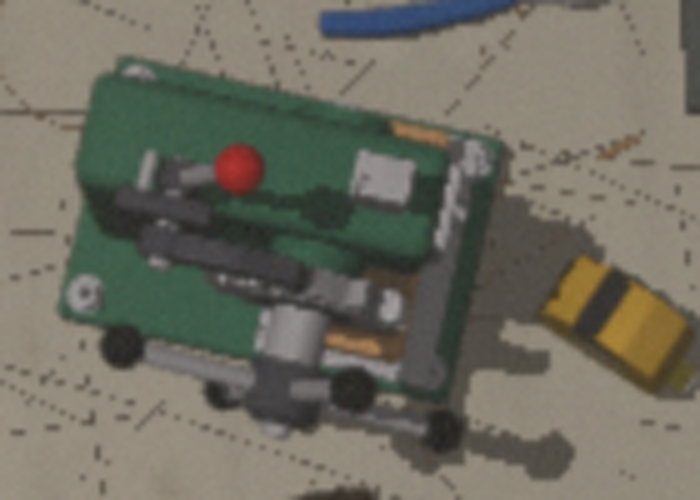

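The crops confirm it: the red ball is at (232,73) in the side crop and (240,168) in the top crop, and the upper knob leans right. I'll rise first, then travel with the fingers shut.

Emit:
carry_out(deltas=[[0, [0, 0, 5], [0, 0, 0]], [0, [0, 0, 10], [0, 0, 0]], [0, [0, 0, 15], [0, 0, 0]], [0, [0, 0, 17], [0, 0, 0]], [0, [1.4, 4.8, 17], [0, 0, 0.15]], [0, [2.8, 9.6, 17], [0, 0, 0.3]], [0, [4.2, 14.4, 17], [0, 0, 0.45]], [0, [5.6, 19.2, 17], [0, 0, 0.6]], [0, [7, 24, 17], [0, 0, 0.75]], [0, [8.4, 28.8, 17], [0, 0, 0.883]]], newtons=20)

```text
time_s: 4.4
tool_pos: [377.0, -318.1, 401.6]
orientation: [0.785, 0.62, -0.0, 0.0]
wrist_force: [1.2, -0.6, 0.1]
finger_gap: 0.0
gripper_force: 0.0
```

Emit:
carry_out(deltas=[[0, [1.3, 4.7, 0], [0, 0, 0]], [0, [2.6, 9.4, 0], [0, 0, 0]], [0, [3.9, 14.1, 0], [0, 0, 0]], [0, [5.2, 18.8, 0], [0, 0, 0]], [0, [6.5, 23.5, 0], [0, 0, 0]], [0, [7.8, 28.2, 0], [0, 0, 0]], [0, [9.1, 32.9, 0], [0, 0, 0]], [0, [10.4, 37.6, 0], [0, 0, 0]], [0, [11.7, 42.3, 0], [0, 0, 0]], [0, [13, 47, 0], [0, 0, 0]]])

```text
time_s: 5.4
tool_pos: [507.1, 151.5, 401.7]
orientation: [0.787, 0.617, 0.0, 0.0]
wrist_force: [1.3, 0.2, 0.3]
finger_gap: -0.2
gripper_force: 0.0
```

Emit:
carry_out(deltas=[[0, [1.3, 4.7, 0], [0, 0, 0]], [0, [2.6, 9.4, 0], [0, 0, 0]], [0, [3.9, 14.2, 0], [0, 0, 0]], [0, [3.9, 14.2, -4], [0, 0, 0]], [0, [3.9, 14.2, -8], [0, 0, 0]], [0, [3.9, 14.2, -11.5], [0, 0, 0]], [0, [3.9, 14.2, -13.5], [0, 0, 0]], [0, [3.9, 14.2, -15], [0, 0, 0]], [0, [3.9, 14.2, -15.5], [0, 0, 0]], [0, [3.9, 14.2, -15.5], [0, 0, 0]]])

```text
time_s: 6.4
tool_pos: [546.0, 291.8, 246.4]
orientation: [0.786, 0.618, 0.0, -0.0]
wrist_force: [0.2, -0.6, 0.0]
finger_gap: -0.4
gripper_force: 0.0
```

```bash
python3 - <<'E'
from h import *
snap('side','s2.png',(270,140,390,280),4)
s=readout.state();print(np.round(s['tool_pos'],1),np.round(s['wrist_force'],2))
E
```

```text
[546.3 292.2 247.2] [-0.42 -0.37  0.25]
```

View pics/s2.png

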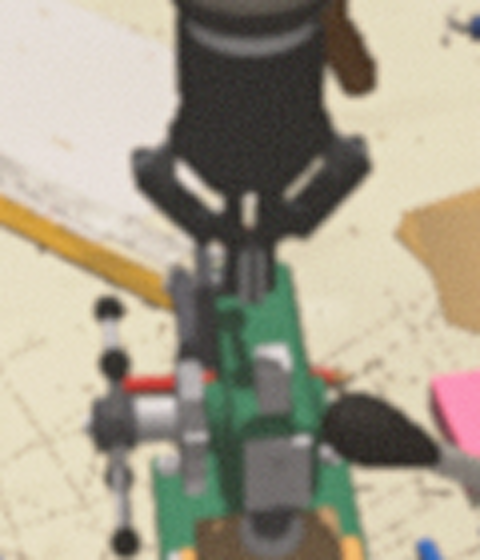

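The side crop shows the shut fingers at (250,270), just right of the ball they hide, and clear of the ram and the knobs. Now I'll push left slowly.

Emit:
carry_out(deltas=[[0, [0.24, 0.97, 0], [0, 0, 0]], [0, [0.4, 1.65, 0], [0, 0, 0]], [0, [0.5, 2.05, 0], [0, 0, 0]], [0, [0.6, 2.45, 0], [0, 0, 0]], [0, [0.7, 2.85, 0], [0, 0, 0]], [0, [0.8, 3.25, 0], [0, 0, 0]], [0, [0.9, 3.65, 0], [0, 0, 0]], [0, [0.99, 4.05, 0], [0, 0, 0]], [0, [1.08, 4.4, 0], [0, 0, 0]], [0, [1.16, 4.75, 0], [0, 0, 0]]])

```text
time_s: 7.45
tool_pos: [557.5, 339.7, 246.3]
orientation: [0.786, 0.618, 0.0, -0.0]
wrist_force: [0.1, 0.3, -0.2]
finger_gap: 0.1
gripper_force: 0.1
```

Emit:
carry_out(deltas=[[0, [0.07, 0.3, 0], [0, 0, 0]], [0, [0.14, 0.58, 0], [0, 0, 0]], [0, [0.2, 0.82, 0], [0, 0, 0]], [0, [0.26, 1.06, 0], [0, 0, 0]], [0, [0.31, 1.27, 0], [0, 0, 0]], [0, [0.36, 1.46, 0], [0, 0, 0]], [0, [0.4, 1.65, 0], [0, 0, 0]], [0, [0.4, 1.65, 0], [0, 0, 0]]])

```text
time_s: 8.25
tool_pos: [561.4, 356.1, 246.3]
orientation: [0.786, 0.618, 0.0, -0.0]
wrist_force: [-0.2, -1.1, 0.9]
finger_gap: 0.2
gripper_force: 0.0
```

```bash
python3 - <<'E'
from h import *
for c in('side','top'):
    viewer.read_camera(c)
    print([(np.round(d['centre']).tolist(),round(d['score'],2)) for d in models.spot_point('lever_ball',c)[:2]])
y,ox,oy=np.load('pose.npy')
print('exp up',559.3-17*.9715+85*.2369,297.2+17*.2369+85*.9715)
s=readout.state();p=s['tool_pos'];print(np.round(p,1),np.round(s['wrist_force'],2),'pressy',(p[0]-ox)*.2369+(p[1]-oy)*.9715)
E
```

```text
[([562.0, 381.0, 253.0], 0.66)]
[]
exp up 562.9209999999999 383.8048
[561.5 355.7 246.3] [-0.39  0.54  0.18] pressy 57.331656175601964
```

The lever ball now reads (562,381,253), so the pawl is up at its stop. Next I'll lift and move to the right of the top knob.

Emit:
carry_out(deltas=[[0, [0, 0, 4.5], [0, 0, 0]], [0, [-3, -2.7, 4.5], [0, 0, 0]], [0, [-6, -5.4, 4.5], [0, 0, 0]], [0, [-9, -8.1, 4.5], [0, 0, 0]], [0, [-10.5, -9.6, 4.5], [0, 0, 0]], [0, [-10.5, -9.6, 2], [0, 0, 0]], [0, [-10.5, -9.6, -1], [0, 0, 0]], [0, [-10.5, -9.6, -3], [0, 0, 0]], [0, [-10.5, -9.6, -3.4], [0, 0, 0]], [0, [-10.5, -9.6, -3.4], [0, 0, 0]]])

```text
time_s: 9.45
tool_pos: [456.3, 259.8, 212.2]
orientation: [0.786, 0.618, -0.0, -0.0]
wrist_force: [0.1, -0.7, 0.2]
finger_gap: 0.3
gripper_force: 0.0
```

```bash
cat >> h.py <<'E'
def rep(names=('spoke_knob','lever_ball'),n=2):
    y,ox,oy=np.load('pose.npy')
    loc=lambda p:np.array([(p[0]-ox)*np.cos(y)+(p[1]-oy)*np.sin(y),-(p[0]-ox)*np.sin(y)+(p[1]-oy)*np.cos(y),p[2]])
    for c in('side','top'): viewer.read_camera(c)
    for k,v in gather(names,n).items(): print(k,[(c[0],round(s,2),np.round(loc(p)).astype(int).tolist()) for c,s,p in v])
    s=readout.state();print(np.round(s['time_s'],2),'tool',np.round(s['tool_pos'],1),'loc',np.round(loc(s['tool_pos']),1),'F',np.round(s['wrist_force'],2))
E
python3 -c "
from h import *
rep()
snap('top','t3.png',(250,180,410,300),5)"
```

```text
spoke_knob [('s', 0.85, [-83, -29, 216]), ('t', 0.89, [-88, -24, 222]), ('s', 0.87, [-84, -29, 222]), ('t', 0.75, [-87, -25, 223])]
lever_ball [('s', 0.56, [-18, 81, 252]), ('t', 0.59, [-16, 82, 256]), ('t', 0.22, [0, 58, 201]), ('s', 0.49, [-19, 84, 252]), ('t', 0.92, [-16, 83, 256]), ('t', 0.31, [-1, -3, 3])]
10.05 tool [456.5 259.8 212.4] loc [-91.  -60.6 212.4] F [-0.56 -0.2   0.05]
```

View pics/t3.png

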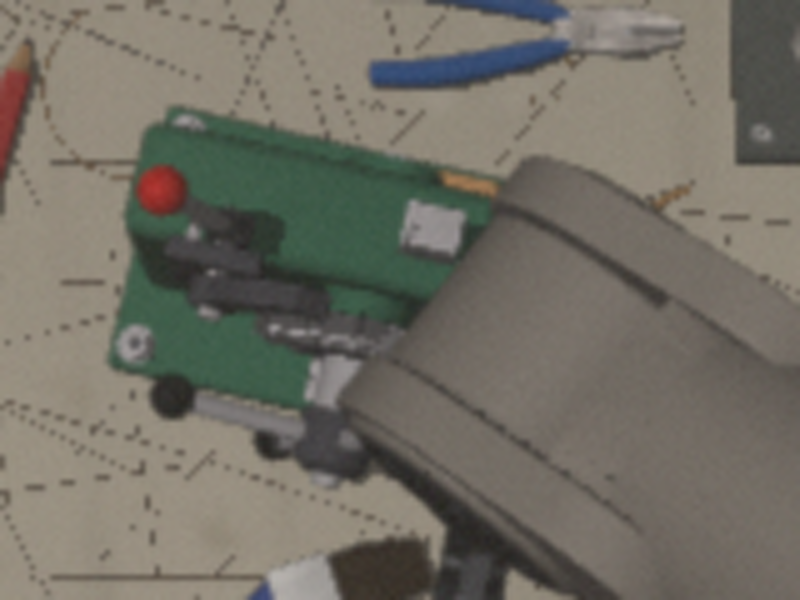

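The top crop shows the red ball at (160,190), so the lever is over to the left and staying there. Now I'll approach the knob and feel for contact.

Emit:
carry_out(deltas=[[0, [0.14, 0.58, 0], [0, 0, 0]], [0, [0.24, 0.97, 0], [0, 0, 0]], [0, [0.24, 0.97, 0], [0, 0, 0]]])

```text
time_s: 10.4
tool_pos: [458.9, 270.6, 212.4]
orientation: [0.786, 0.618, 0.0, -0.0]
wrist_force: [0.2, -0.2, -0.4]
finger_gap: 0.3
gripper_force: 0.0
```

Emit:
carry_out(deltas=[[0, [0.05, 0.19, 0], [0, 0, 0]], [0, [0.05, 0.19, 0], [0, 0, 0]]])

```text
time_s: 10.6
tool_pos: [459.4, 271.7, 212.3]
orientation: [0.786, 0.618, 0.0, -0.0]
wrist_force: [-0.6, 0.0, -0.5]
finger_gap: -0.1
gripper_force: 0.0
```

Emit:
carry_out(deltas=[[0, [0.025, 0.1, 0], [0, 0, 0]], [0, [0.025, 0.1, 0], [0, 0, 0]]])

```text
time_s: 10.8
tool_pos: [459.6, 272.5, 212.3]
orientation: [0.786, 0.618, 0.0, -0.0]
wrist_force: [-0.3, -0.6, 0.1]
finger_gap: -0.1
gripper_force: 0.0
```

Emit:
carry_out(deltas=[[0, [0.025, 0.1, 0], [0, 0, 0]], [0, [0.025, 0.1, 0], [0, 0, 0]]])

```text
time_s: 11.0
tool_pos: [459.9, 273.3, 212.3]
orientation: [0.786, 0.618, -0.0, 0.0]
wrist_force: [0.3, -0.6, 0.2]
finger_gap: 0.3
gripper_force: 0.1
```

Emit:
carry_out(deltas=[[0, [0.025, 0.1, 0], [0, 0, 0]], [0, [0.025, 0.1, 0], [0, 0, 0]]])

```text
time_s: 11.2
tool_pos: [460.0, 273.6, 212.2]
orientation: [0.787, 0.618, -0.001, 0.0]
wrist_force: [-1.6, -4.0, 2.6]
finger_gap: 0.0
gripper_force: 1.8
```

Contact at press y ≈ -46.5, as expected. I'll push about 39 mm in all, finishing in small steps.

Emit:
carry_out(deltas=[[0, [0.05, 0.2, 0], [0, 0, 0]], [0, [0.12, 0.5, 0], [0, 0, 0]], [0, [0.2, 0.82, 0], [0, 0, 0]], [0, [0.28, 1.15, 0], [0, 0, 0]], [0, [0.36, 1.48, 0], [0, 0, 0]], [0, [0.44, 1.8, 0], [0, 0, 0]], [0, [0.52, 2.13, 0], [0, 0, 0]], [0, [0.6, 2.46, 0], [0, 0, 0]], [0, [0.66, 2.7, 0], [0, 0, 0]], [0, [0.7, 2.87, 0], [0, 0, 0]]])

```text
time_s: 12.2
tool_pos: [467.1, 303.5, 212.2]
orientation: [0.786, 0.618, -0.0, -0.0]
wrist_force: [-0.9, -4.1, 2.9]
finger_gap: 0.0
gripper_force: 1.9
```

Emit:
carry_out(deltas=[[0, [0.05, 0.2, 0], [0, 0, 0]], [0, [0.08, 0.33, 0], [0, 0, 0]], [0, [0.11, 0.45, 0], [0, 0, 0]], [0, [0.11, 0.45, 0], [0, 0, 0]]])

```text
time_s: 12.6
tool_pos: [468.2, 307.9, 212.3]
orientation: [0.786, 0.618, 0.0, -0.0]
wrist_force: [-1.1, -2.8, 1.6]
finger_gap: -0.0
gripper_force: 1.3
```

Emit:
carry_out(deltas=[[0, [0.04, 0.15, 0], [0, 0, 0]], [0, [0.07, 0.29, 0], [0, 0, 0]], [0, [0.07, 0.29, 0], [0, 0, 0]]])

```text
time_s: 12.9
tool_pos: [468.9, 310.8, 212.3]
orientation: [0.786, 0.618, 0.0, -0.0]
wrist_force: [-0.1, -2.2, 2.1]
finger_gap: -0.1
gripper_force: 1.4
```

```bash
python3 -c "
from h import *
rep()"
```

```text
spoke_knob [('s', 0.74, [-18, 84, 253])]
lever_ball [('s', 0.75, [-18, 84, 252]), ('s', 0.74, [-1, 3, 3]), ('s', 0.36, [-85, -1, 152]), ('t', 0.81, [-15, 84, 255]), ('t', 0.16, [-171, 25, 1]), ('s', 0.58, [-19, 81, 254]), ('t', 0.61, [-14, 80, 255]), ('t', 0.6, [3, 188, -5])]
13.5 tool [468.9 310.7 212.4] loc [-91.1  -8.3 212.4] F [ 0.61 -1.19  1.25]
```

Emit:
carry_out(deltas=[[0, [-0.14, -0.58, 0], [0, 0, 0]], [0, [-0.36, -1.46, 0], [0, 0, 0]], [0, [-0.36, -1.46, 3], [0, 0, 0]], [0, [-0.36, -1.46, 8], [0, 0, 0]], [0, [-0.36, -1.46, 10], [0, 0, 0]], [0, [3, 3, 10], [0, 0, 0]], [0, [6, 6.5, 10], [0, 0, 0]], [0, [9, 10, 10], [0, 0, 0]], [0, [11, 11.6, 10], [0, 0, 0]], [0, [11, 11.6, 10], [0, 0, 0]]])

```text
time_s: 14.5
tool_pos: [580.3, 428.0, 310.4]
orientation: [0.786, 0.618, -0.0, -0.001]
wrist_force: [0.3, 0.5, -0.4]
finger_gap: -0.1
gripper_force: 0.0
```

```bash
python3 -c "
from h import *
rep(n=5)
snap('side','s4.png',(260,180,380,320),4)"
```

```text
spoke_knob [('s', 0.78, [-84, 12, 223]), ('s', 0.54, [136, -42, 0]), ('t', 0.84, [-88, 14, 228]), ('t', 0.43, [-2, 0, 1]), ('t', 0.67, [-93, 14, 228]), ('s', 0.84, [-84, 11, 224]), ('t', 0.97, [-89, 14, 225]), ('s', 0.82, [-84, 11, 226]), ('s', 0.2, [-165, 29, -1]), ('t', 0.82, [-91, 15, 227]), ('t', 0.81, [-91, 17, 224]), ('t', 0.23, [0, -2, 2])]
lever_ball [('s', 0.6, [-17, 83, 253]), ('s', 0.38, [-84, 12, 222]), ('t', 0.57, [-17, 82, 255]), ('s', 0.67, [-15, 83, 252]), ('s', 0.66, [-17, 85, 253]), ('s', 0.4, [-22, 59, 197]), ('s', 0.69, [-88, 2, 154]), ('s', 0.63, [-18, 85, 254]), ('s', 0.56, [-20, 84, 251])]
16.0 tool [579.  426.5 312.3] loc [-11.6 130.3 312.3] F [ 0.74 -0.34  0.03]
```

View pics/s4.png

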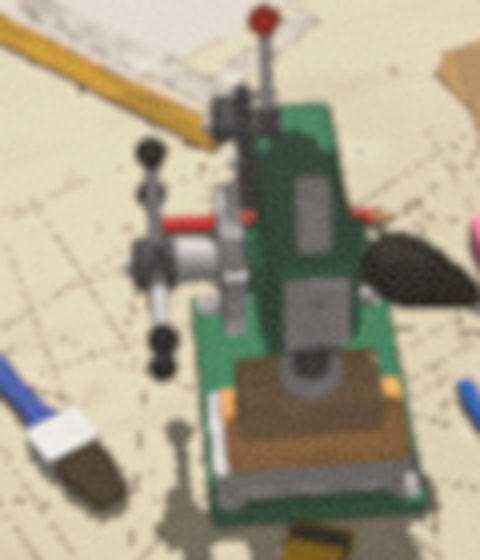

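The side crop shows the knob at (150,152), leaning slightly left of the axle. The readings put the wheel at about 0.51 to 0.53 rad, with the ball still left at (264,20). Next I'll go down on the ball's left and tip the lever back.

Emit:
carry_out(deltas=[[0, [0, 0, -3], [0, 0, 0]], [0, [0, 0, -5.5], [0, 0, 0]], [0, [0, 0, -6.5], [0, 0, 0]], [0, [-0.24, -0.97, -6.5], [0, 0, 0]], [0, [-0.43, -1.75, -6.5], [0, 0, 0]], [0, [-0.52, -2.14, -6.5], [0, 0, 0]], [0, [-0.62, -2.53, -6.5], [0, 0, 0]], [0, [-0.71, -2.9, -6.5], [0, 0, 0]], [0, [-0.8, -3.3, -6.5], [0, 0, 0]], [0, [-0.9, -3.7, -6.5], [0, 0, 0]]])

```text
time_s: 17.05
tool_pos: [569.9, 389.3, 247.5]
orientation: [0.786, 0.618, 0.0, 0.0]
wrist_force: [1.0, -0.2, -0.1]
finger_gap: -0.2
gripper_force: 0.0
```

Emit:
carry_out(deltas=[[0, [-0.1, -0.4, 0], [0, 0, 0]], [0, [-0.19, -0.78, 0], [0, 0, 0]], [0, [-0.28, -1.17, 0], [0, 0, 0]], [0, [-0.38, -1.55, 0], [0, 0, 0]], [0, [-0.47, -1.94, 0], [0, 0, 0]], [0, [-0.52, -2.14, 0], [0, 0, 0]], [0, [-0.52, -2.14, 0], [0, 0, 0]]])

```text
time_s: 17.75
tool_pos: [564.8, 367.7, 247.3]
orientation: [0.786, 0.618, 0.0, 0.0]
wrist_force: [-0.1, -1.2, 0.3]
finger_gap: -0.0
gripper_force: 0.0
```

```bash
python3 -c "
from h import *
rep(n=3)"
```

```text
spoke_knob [('s', 0.61, [-85, 9, 224]), ('s', 0.44, [0, 3, 2]), ('t', 0.88, [-90, 14, 225]), ('s', 0.93, [-83, 11, 222]), ('t', 0.83, [-87, 14, 226]), ('s', 0.57, [-83, 9, 223]), ('t', 0.96, [-87, 13, 224])]
lever_ball [('s', 0.51, [-18, 33, 251]), ('t', 0.63, [-16, 31, 253]), ('s', 0.55, [-15, 34, 252]), ('t', 0.46, [-16, 34, 253]), ('s', 0.72, [-18, 32, 252]), ('t', 0.71, [-1, 0, 3]), ('t', 0.71, [-169, 26, -1]), ('t', 0.64, [-17, 35, 253])]
18.65 tool [564.8 368.1 247.3] loc [-11.5  70.2 247.3] F [-0.18  0.02 -0.84]
```

The ball is back at y ≈ 33 by the readings, within 0.5 mm of its seated reading at the start, and the knob is at y ≈ 12. Retreating now for a last look.

Emit:
carry_out(deltas=[[0, [0.1, 0.4, 0], [0, 0, 0]], [0, [0.2, 1, 3], [0, 0, 0]], [0, [0.2, 1, 8], [0, 0, 0]], [0, [0.2, 1, 12], [0, 0, 0]], [0, [0, 5, 14], [0, 0, 0]], [0, [0, 9.5, 14], [0, 0, 0]], [0, [0, 14, 14], [0, 0, 0]], [0, [0, 16, 14], [0, 0, 0]], [0, [0, 16, 14], [0, 0, 0]]])

```text
time_s: 19.55
tool_pos: [561.9, 532.4, 385.6]
orientation: [0.785, 0.62, -0.001, -0.001]
wrist_force: [-0.1, 0.0, -0.3]
finger_gap: 0.0
gripper_force: 0.0
```

```bash
python3 -c "
from h import *
rep(n=5)
snap('side','s5.png',(260,170,380,310),4)
snap('top','t5.png')"
```

```text
spoke_knob [('s', 0.59, [-84, 11, 224]), ('s', 0.78, [-83, 9, 222]), ('s', 0.21, [-11, -149, -6]), ('s', 0.87, [-85, 11, 225]), ('s', 0.68, [-82, 11, 224]), ('s', 0.69, [-86, 11, 224]), ('s', 0.22, [-17, 54, 198])]
lever_ball [('s', 0.75, [-17, 33, 252]), ('s', 0.62, [-17, 32, 252]), ('s', 0.51, [-18, 34, 256]), ('s', 0.72, [-18, 33, 255]), ('t', 0.5, [141, -40, -1]), ('s', 0.57, [-14, 33, 252])]
21.05 tool [564.7 528.1 387.3] loc [-49.5 225.7 387.3] F [-1.13  0.01  0.6 ]
```

View pics/s5.png

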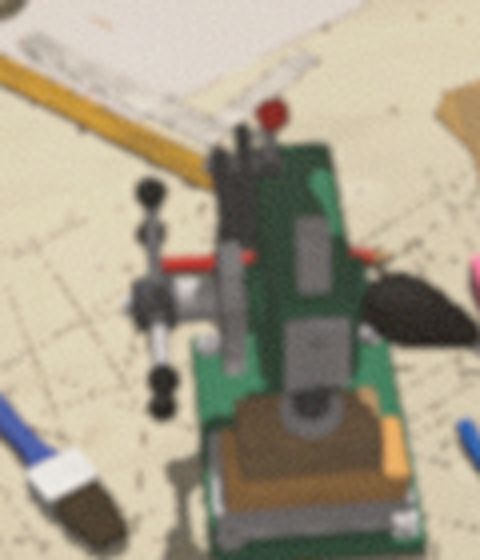

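View pics/t5.png

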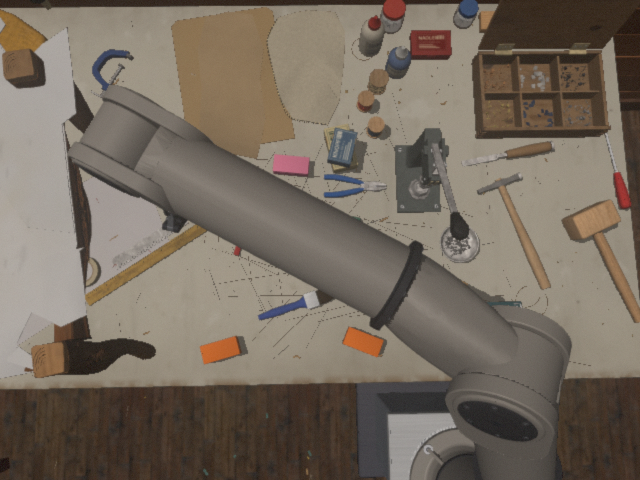

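The ball is at side pixel (328,198), the same as when it was seated at the start. The top knob leans left, the foot is still on the oak, and the arm is clear of everything, so I'm handing in.

```bash
python3 -c "
from rig import close_job
print(close_job())"
```

```text
the job is handed in; nothing more can be done
None
```

I tipped the lever left, turned the wheel back one notch (about 0.51–0.53 rad by vision and touch) and tipped the lever back, so the pawl reads home, the foot is still on the oak block, and the job is handed in with no verdict returned.

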